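# Close the last clamp of the pressure canner

### The arm

A 6-joint arm with a two-finger parallel gripper is mounted at the origin on a cart in front of the work surface, level with it; the furniture and walls round the work are solid. World frame = base frame: x ahead of the robot, y to its left, z up, the work surface at z = 0. Lengths are in m, angles in rad, forces in N, time in s.
With the tool pointing down it reaches from about 0.275 to 0.825 m from the base axis. Payload 5.2 kg.
Tool frame: the origin (TCP) lies where the fingers leave the gripper's body, on its centre line; the fingertips stand env.tips_ahead ahead of it and the grasp point (between the pads) lies 65 mm ahead of it (env.tips_ahead is the distance from the TCP to the fingertips, in m); z points along the fingers, y is the line along which they close (so a half turn about z gives the same grasp; the last joint's range is limited). The gripper opens to 93 mm and grips with 3 to 60 N. Pads are 15 mm wide; open, the fingers measure 128 mm over their backs; the gripper's body (75 mm by 188 mm) begins 65 mm behind the grasp point.
Start: joints at [-1.338, 0.259, 1.535, -0, 1.348, -0.203], TCP at [0.232, -0.499, 0.303] pointing down, gripper open.
Joint ranges: [-3.14, 3.14], [-0.91, 2.08], [0.19, 2.58], [-1.22, 4.36], [0.22, 2.71], [-3.12, 3.12]. Speed limits (rad/s): [2.57, 2.57, 3.14, 3.14, 3.14, 3.14].

### API

Orientations are given as a 3x3 rotation matrix whose columns are the frame's x, y, z axes.
In Python, from cell import env gives the robot as it stands.
- The arm moves only by the tool send_rows, never from a script. Its argument "rows" is a list of rows, each a list of 3 entries, a list of its own where there are three numbers: the shift along the tool's x, y, z in units of 40 mm (1.0 is 40 mm), then the turn, a rotation vector about the tool's x, y, z in units of 0.12 rad (1.0 is 0.12 rad), then the closure, from -1 (fully open) to 1 (shut). In form: [[[x, y, z], [ax, ay, az], fingers], ...]. A call has exactly 10 rows; each row shifts and turns the commanded pose from where the row before left it, along the tool's axes as they then stand; what a row does not reach is not made up. A row lasts 1/12 s, in which the tool goes at most 41.7 mm and 7.16 degrees, less where a joint would pass 70% of its speed; a pose out of reach is approached as far as the arm can. A call with a number of a shift or a turn outside -1 to 1 is refused whole. A call with a gripper value outside its range is refused whole. The fingers move at their own pace and stop on an object; "force" is the grip in N (left out, the last holds). Time passes only in rows, so rows that do not move let the fingers close, or fill a call up. It gives the time, the measured TCP pose, the force, the opening and the grip force at its end, in the units of the state.
- env.get_obs(): the state, without advancing time (a new reading comes with each control period).
- env.capture(name): name is "scene" or "top" or "wrist"; returns a dict with "pixels" (400x640x3 uint8, red, green, blue), "fx", "fy", "cx", "cy" (pixels), "R" (3x3) and "t" (3): a world point X has camera coordinates R X + t. Camera axes: x right, y down, z forward; pixel columns grow to the right and rows downward; lengths in m; the calibration is good to about 2 mm. A picture is of the moment at which its call begins. There is no depth.
- env.close_job(): hands the job in; it is judged then, once.
Trained networks look in the newest picture that a camera, given by its name, has taken for a name from the list of things; names that differ only in an ending like _2 or _b are one class to them, and where a whole thing is asked for, a point or a joint stands for the part that bears it (a point fixed in the world has none). Each returns a list of dicts, best first, with "score" (0 to 1); they miss things now and then, are a little off and sometimes report something else, mostly with a low value. They report only what shows in the picture. A call takes as long as a camera call.
- env.look_for(camera, target): "position" ([x, y, z] in m, in the coordinates of the camera as it stood for that picture, good to about 4 mm: the middle of the surface that is visible of it).
The state is a dict: "time": time; "q": joint angles; "qd": joint speeds; "joint_torque": joint torques, N m; "tool_pos": TCP position; "ee_rot": TCP orientation; "contact_force": force on the tool from outside, world axes, zero at the start; "torque": the same for the moment, N m; "width": finger opening in m; "grip_force": force on a finger pad.
Only numpy, scipy, OpenCV 4.12 (cv2) and the standard library are available. Lean on these libraries where they do the work, as an engineer would, in place of code of your own. Each camera call takes 0.05 s, during which the arm holds its last target. There are 200 camera calls.

### The job

The canner's lid is on and five of its six clamps are closed. Close the last one: push the leaning bolt upright with a fingertip, fully into its notch in the lid, then spin its wing nut down clockwise by pushing one wing at a time, stroke after stroke, until it stops, fully home on the lid. Never pinch the nut or press it from two sides at once, and leave the jars and other things round the canner where they are.

Things in the scene. Friction and masses are not known exactly. Their poses are not given: they have to be found in the camera images.
- canner: Pressure canner, fixed: pot 200 mm across, lid flange 214 mm across (top 147 mm up), dome up to 168 mm, bar grip across it up to 203 mm, gauge and vent weight on the half away from the open clamp, up to 218 mm. Six clamps every 60 deg at radius 120 mm. Origin: centre of the underside, z up; its -x axis points out to the open clamp, about the robot's right. Side handles at +-y, 138 mm out.
- clamp_seat (a point): Point in the notch of the open clamp's lid ear, level with the ear's top, 153 mm above the worktop, 120 mm from the canner's axis. The bolt's axis passes here when upright; the closed nut sits just above it. Ear 36 mm wide, notch 10 mm wide, open outward (canner -x); the ear ends 18 mm outward of this point. Fixed to the canner, same axes.
- clamp_bolt (a joint): Lean of the open clamp's bolt, rad: 0 = upright in the notch (end stop), positive = leaning outward from the canner. Steel bolt 9 mm thick, hinged on a level pin 48 mm below clamp_seat; its top end is 100 mm from the pin and stands clear above the nut. Stiff: stays where it is left, moves at about 3 N near its top, so a hard outward push on the nut leans it again.
- wing_nut (a joint): Turn of the nut from closed, rad: 0 = home on the ear (firm stop); positive = unscrewed, counter-clockwise from above. Right-hand thread, 3 mm per turn, friction 0.015 N m, stays where it is left. With the bolt upright the first wing (with wing_tip) points along the canner's +x turned counter-clockwise by this value, so at 0 towards the lid's centre, the other wing straight outward.
- nut_middle (a point): Middle of the black wing nut, on the bolt's axis at the wings' middle height. Hub 27 mm across at the foot, 17 mm at the top; two flat wings opposite each other, 72 mm tip to tip, 7 mm thick, each a 24 mm disc on edge centred 24 mm from the axis. Home and upright, the wings span 160 to 184 mm above the worktop. x along the first wing, z along the bolt; turns with the nut.
- wing_tip (a point): Outer end of the nut's first wing, 36 mm from the bolt's axis at the wings' middle height.
- jam_jar: Loose glass jar with red contents and a screw lid, 71 mm across, 110 mm high, standing in front of the open clamp, near the worktop's front edge; origin at the centre of its underside.
- honey_jar: Loose jar with amber contents and a white lid, 58 x 62 mm, 99 mm high, standing behind the open clamp, near the wall; origin at the centre of its underside.
- garlic: Loose garlic bulb, 50 mm, on the worktop in front of the canner; origin at the centre of its underside.
- seasoning_pot: Loose small steel pot with a lid, 56 mm across, 62 mm high, on the worktop in front of the water bottle; origin at the centre of its underside.
- brush_1: Loose blue dish brush, 269 mm long, 62 mm high, lying on the worktop in front of the water bottle; origin at the centre of its underside.
- peeler_1: Loose black peeler, 170 mm long, 18 mm high, lying between the canner and the water bottle; origin at the centre of its underside.
- wing_side_a: One flat side of the nut's two wings (towards the nut's +y). Same origin and axes as the nut: origin on the bolt's axis at the nut's foot, x along the first wing, z up the bolt. Pressing this side and the other one at the same time counts as pinching.
- wing_side_b: The other flat side of the two wings (towards the nut's -y). Same origin and axes as the nut: origin on the bolt's axis at the nut's foot, x along the first wing, z up the bolt.
- wing_end_a: Rim and outer end of the first wing (along the nut's +x). Same origin and axes as the nut: origin on the bolt's axis at the nut's foot, x along the first wing, z up the bolt. Pressing both wings' ends at the same time counts as pinching.
- wing_end_b: Rim and outer end of the second wing (along the nut's -x). Same origin and axes as the nut: origin on the bolt's axis at the nut's foot, x along the first wing, z up the bolt.
- water_bottle: Big clear water bottle with a pump on top, fixed, 275 mm across, 600 mm high, standing on the worktop to the right of the canner, between it and the sink: the arm must pass in front of it. The tiled wall stands close behind bottle and canner, about 140 mm beyond the bottle's axis. Origin at the centre of its underside.

How it is judged:
By the outcome, as a careful person would: the job done as asked, in the order asked, and still so for the second after the job is handed in, with the robot touching nothing.
It also fails if it takes over 64 s, if anything falls off the work surface, if the arm or the gripper's body presses on something with over 40 N, if the wrist force passes 120 N, or if a joint passes its speed limit or range.

## Working session

There is one attempt and no reset: what is moved stays moved. The work goes in short steps, Python scripts to look and compute and a tool call to move; the robot and the scene stay as the last step left them, time stands still between calls to the robot, and variables do not carry over. Pictures are saved under pics/ and viewed, at most 10 in all, crops included, and the job is handed in when it is done.

Besides the shell and the picture viewer there is one more tool, called after "Request:" by a JSON object that holds its "method" and its "body". send_rows: Moves the arm, as the interface text tells. Shifts and turns lie within -1 to 1; 1 stands for 40 mm of shift or 0.12 rad of turn. Its arguments: {"type":"object","properties":{"rows":{"type":"array"},"force":{"type":"number"}},"required":["rows"]}

```bash
ls; mkdir -p pics
cat > h.py <<'E'
import numpy as np, cv2
from cell import env
def look(cam,names,save=None):
    c=env.capture(cam); R=np.array(c["R"]);t=np.array(c["t"])
    if save: cv2.imwrite(save,cv2.cvtColor(c["pixels"],cv2.COLOR_RGB2BGR))
    for n in names:
        for d in env.look_for(cam,n)[:2]:
            p=np.array(d["position"]); w=R.T@(p-t); u=c["fx"]*p[0]/p[2]+c["cx"]; v=c["fy"]*p[1]/p[2]+c["cy"]
            print(cam,n,round(d["score"],2),w.round(4),(round(u),round(v)))
    return c
E
python3 - <<'E'
from h import *
print(env.tips_ahead, env.get_obs())
N=["canner","wing_nut","clamp_bolt","wing_tip","clamp_seat","nut_middle","jam_jar","honey_jar","garlic","water_bottle","seasoning_pot"]
look("scene",N,"pics/s0.png");look("top",N,"pics/t0.png")
E
```

```text
pics
0.0841 {'time': 0.0, 'q': array([-1.33779202e+00,  2.59371427e-01,  1.53604606e+00,  1.57025214e-06,
        1.34799798e+00, -2.02790698e-01]), 'qd': array([ 0.00022225, -0.00050917,  0.00039345,  0.00066195,  0.0002491 ,
       -0.0014848 ]), 'joint_torque': array([-3.30600733e-04, -4.37308288e+01, -2.83995241e+01,  7.18358997e-02,
        4.14677127e-02, -1.44357464e-04]), 'tool_pos': array([ 0.23210892, -0.49820439,  0.30191713]), 'ee_rot': array([[ 9.06534957e-01,  4.22130544e-01, -4.19400226e-04],
       [ 4.22130591e-01, -9.06533296e-01,  1.77390760e-03],
       [ 3.68620311e-04, -1.78515092e-03, -9.99998339e-01]]), 'contact_force': array([ 0.4627807 , -0.29753259,  0.06583882]), 'torque': array([0.00356894, 0.03237777, 0.01538359]), 'grip_force': 0.0, 'width': 0.09298520912971923}
scene canner 0.65 [0.516  0.3273 0.1559] (209, 225)
scene wing_nut 0.69 [0.5478 0.1868 0.1725] (265, 201)
scene wing_nut 0.47 [0.5528 0.2003 0.1731] (259, 201)
scene clamp_bolt 0.51 [0.552  0.1956 0.1721] (261, 201)
scene wing_tip 0.45 [0.5537 0.198  0.174 ] (260, 200)
scene clamp_seat 0.86 [0.5094 0.3273 0.1525] (210, 228)
scene clamp_seat 0.72 [0.6354 0.0639 0.0741] (309, 190)
scene nut_middle 0.68 [0.5126 0.3257 0.1563] (210, 226)
scene nut_middle 0.57 [0.5549 0.2003 0.1718] (259, 200)
scene jam_jar 0.71 [0.383  0.0785 0.1075] (321, 265)
scene jam_jar 0.34 [0.3659 0.2588 0.0345] (251, 297)
scene honey_jar 0.82 [0.6362 0.0663 0.0762] (308, 190)
scene garlic 0.8 [0.3663 0.2567 0.0355] (252, 296)
top canner 0.83 [0.5328 0.3322 0.1586] (221, 190)
top clamp_bolt 0.55 [0.5559 0.2003 0.1767] (262, 183)
top wing_tip 0.53 [0.5538 0.201  0.1767] (261, 184)
top clamp_seat 0.56 [0.5339 0.3291 0.1563] (222, 190)
top jam_jar 0.68 [0.3984 0.0782 0.1092] (300, 235)
top honey_jar 0.73 [0.6444 0.0588 0.0973] (308, 162)
top honey_jar 0.27 [0.5426 0.0024 0.0151] (324, 195)
top seasoning_pot 0.5 [ 0.4451 -0.3271  0.0479] (419, 225)
```

Run:
```python
import cv2,numpy as np
a=cv2.imread("pics/s0.png")[120:340,140:400];b=cv2.imread("pics/t0.png")[100:280,140:360]
a=cv2.resize(a,None,fx=1.5,fy=1.5);a=cv2.resize(cv2.imread("pics/s0.png")[120:345,130:430],(400,300));b=cv2.resize(b,(400,327))
cv2.imwrite("pics/c0.png",cv2.resize(cv2.imread("pics/t0.png")[90:280,130:430],(790,500),interpolation=cv2.INTER_CUBIC))
cv2.imwrite("pics/c1.png",cv2.resize(cv2.imread("pics/s0.png")[130:330,140:400],(780,600),interpolation=cv2.INTER_CUBIC))
```

```text
(no output)
```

View pics/c0.png

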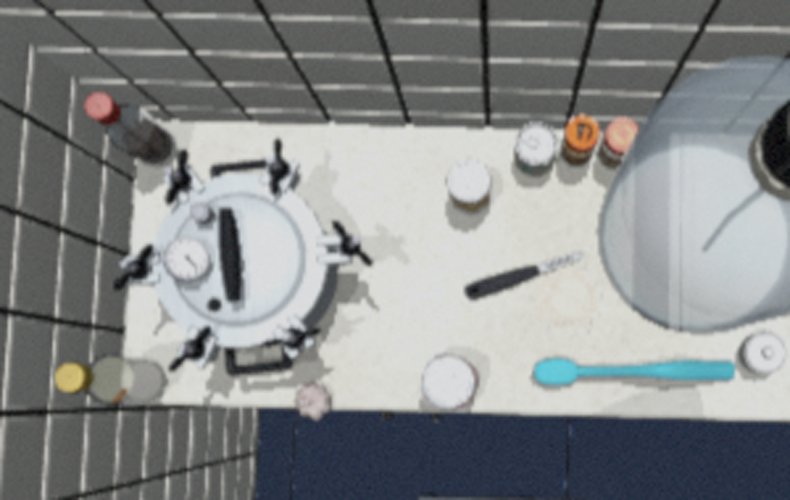

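View pics/c1.png

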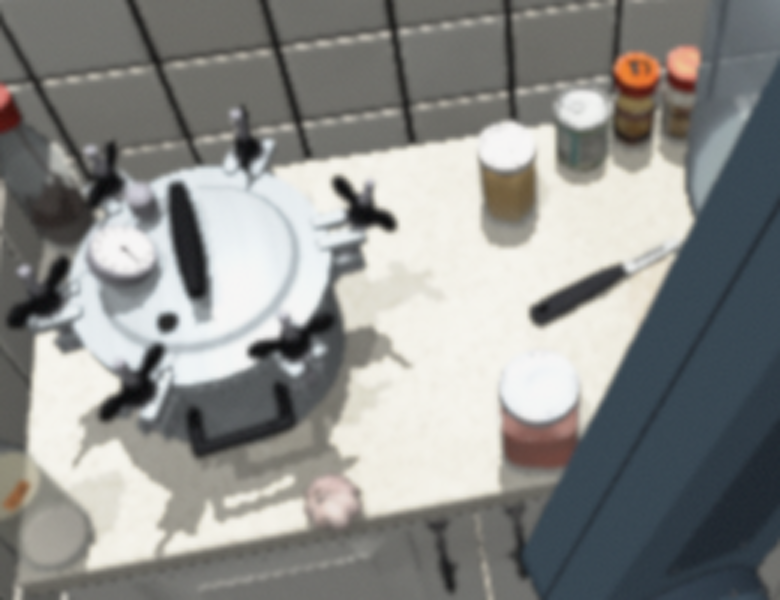

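View pics/t0.png

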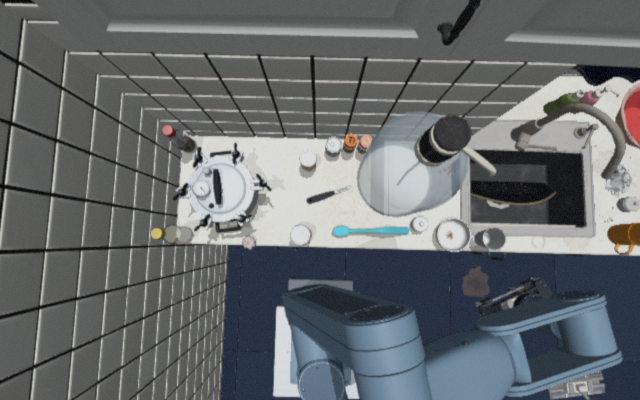

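Top view: the open clamp is on the canner's right, nut near (262,183), leaning outward. In the scene crop its wings run from upper left to lower right. The jam jar is in front, the honey jar behind and the bottle at about (412,165). I'll pass in front of the bottle and then take a close look.

Request:
{"method": "send_rows", "body": {"rows": [[[0.6,-0.77,0],[0,0,0],-1],[[0.6,-0.77,0],[0,0,0],-1],[[0.6,-0.77,0],[0,0,0],-1],[[0.6,-0.77,0],[0,0,0],-1],[[0.6,-0.77,0],[0,0,0],-1],[[0.6,-0.77,0],[0,0,0],-1],[[0.6,-0.77,0],[0,0,0],-1],[[0.6,-0.77,0],[0,0,0],-1],[[0.6,-0.77,0],[0,0,0],-1],[[0.6,-0.77,0],[0,0,0],-1]]}}

```text
time: 2.03
tool_pos: [0.3196, -0.1163, 0.303]
ee_rot: [[0.907, 0.421, 0.001], [0.421, -0.907, -0.001], [0.001, 0.001, -1.0]]
contact_force: [1.5, -0.2, -0.0]
width: 0.093
grip_force: 0.0
```

Request:
{"method": "send_rows", "body": {"rows": [[[0.77,-0.56,0],[0,0,0],-1],[[0.77,-0.56,0],[0,0,0],-1],[[0.77,-0.56,0],[0,0,0],-1],[[0.77,-0.56,0],[0,0,0],-1],[[0.77,-0.56,0],[0,0,0],-1],[[0.77,-0.56,0],[0,0,0],-1],[[0,0,0],[0,0,0],-1],[[0,0,0],[0,0,0],-1],[[0,0,0],[0,0,0],-1],[[0,0,0],[0,0,0],-1]]}}

```text
time: 2.87
tool_pos: [0.43, 0.0808, 0.3027]
ee_rot: [[0.907, 0.421, -0.0], [0.421, -0.907, -0.0], [-0.001, 0.0, -1.0]]
contact_force: [0.4, -0.3, -0.1]
width: 0.0928
grip_force: 0.0
```

Run:
```python
from h import *
N=["wing_nut","clamp_bolt","wing_tip","nut_middle","canner"]
c=look("wrist",N,"pics/w0.png");R=np.array(c["R"]);print("cam",(-R.T@np.array(c["t"])).round(3),R.round(3),c["fx"],env.get_obs()["q"].round(2))
look("top",N);look("scene",N)
```

```text
wrist wing_nut 0.69 [0.5382 0.1736 0.1761] (253, 10)
wrist clamp_bolt 0.61 [0.5366 0.1752 0.1724] (251, 13)
wrist clamp_bolt 0.37 [ 0.4236 -0.1048  0.0247] (446, 239)
wrist nut_middle 0.8 [0.5405 0.1756 0.175 ] (251, 5)
wrist canner 0.65 [0.4753 0.2597 0.1493] (115, 54)
cam [0.506 0.115 0.384] [[ 0.421 -0.907 -0.001]
 [-0.865 -0.401  0.302]
 [-0.274 -0.127 -0.953]] 302.4351602340103 [-0.07  0.05  1.78 -0.    1.31  1.07]
top wing_nut 0.4 [0.556  0.2006 0.179 ] (262, 183)
top clamp_bolt 0.51 [0.555  0.2003 0.174 ] (262, 184)
top wing_tip 0.46 [ 0.4481 -0.3264  0.0483] (419, 224)
top wing_tip 0.44 [0.5559 0.2028 0.1794] (261, 183)
top nut_middle 0.35 [ 0.4227 -0.1708  0.0377] (373, 230)
top canner 0.84 [0.5359 0.3325 0.1574] (221, 189)
top canner 0.64 [0.3723 0.2698 0.0366] (246, 241)
scene wing_nut 0.41 [0.5697 0.2074 0.1761] (255, 195)
scene clamp_bolt 0.55 [0.5584 0.2082 0.1771] (255, 198)
scene canner 0.71 [0.5601 0.3187 0.1664] (211, 208)
```

View pics/w0.png

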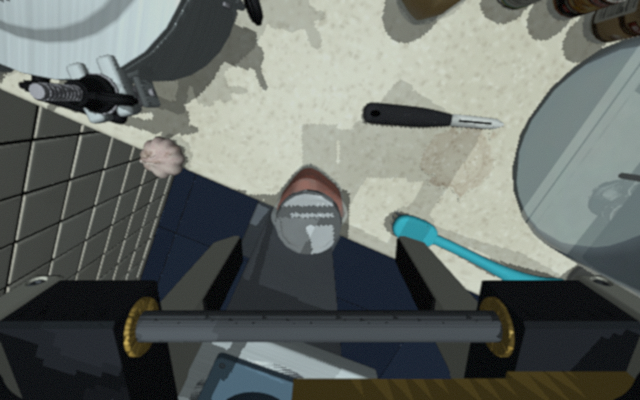

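Request:
{"method": "send_rows", "body": {"rows": [[[0.9,-0.25,-0.2],[0,0,0],-1],[[0.9,-0.25,-0.2],[0,0,0],-1],[[0,0,0],[0,0,0.68],-1],[[0,0,0],[0,0,0.68],-1],[[0,0,0],[0,0,0.68],-1],[[0,0,0],[0,0,0.68],-1],[[0,0,0],[0,0,0],-1],[[0,0,0],[0,0,0],-1],[[0,0,0],[0,0,0],-1],[[0,0,0],[0,0,0],-1]]}}

```text
time: 4.6
tool_pos: [0.4873, 0.1303, 0.3188]
ee_rot: [[0.994, 0.111, 0.0], [0.111, -0.994, 0.0], [0.0, -0.0, -1.0]]
contact_force: [0.3, -0.4, 0.0]
width: 0.0932
grip_force: 0.0
```

Run:
```python
from h import *
N=["wing_nut","clamp_bolt","wing_tip","nut_middle"]
c=look("wrist",N,"pics/w1.png");R=np.array(c["R"]);t=np.array(c["t"]);print("cam",(-R.T@t).round(3),env.get_obs()["q"].round(2))
np.savez("w1.npz",R=R,t=t,K=[c["fx"],c["fy"],c["cx"],c["cy"]])
c=env.capture("top");R=np.array(c["R"]);t=np.array(c["t"])
d=R.T@np.array([(221-c["cx"])/c["fx"],(187.4-c["cy"])/c["fy"],1]);o=-R.T@t
print("centre",o+d*(0.175-o[2])/d[2],o)
```

```text
wrist wing_nut 0.85 [0.5627 0.1986 0.1792] (231, 106)
wrist clamp_bolt 0.67 [0.5638 0.1961 0.1766] (236, 104)
wrist wing_tip 0.79 [0.559  0.1947 0.1763] (238, 112)
wrist wing_tip 0.58 [0.5584 0.1947 0.1771] (238, 113)
wrist nut_middle 0.72 [0.5635 0.1963 0.1749] (236, 105)
cam [0.571 0.138 0.4  ] [0.04 0.17 1.61 0.   1.36 1.5 ]
centre [0.5399623  0.32783797 0.175     ] [0.38609336 0.01736193 1.32465816]
```

View pics/w1.png

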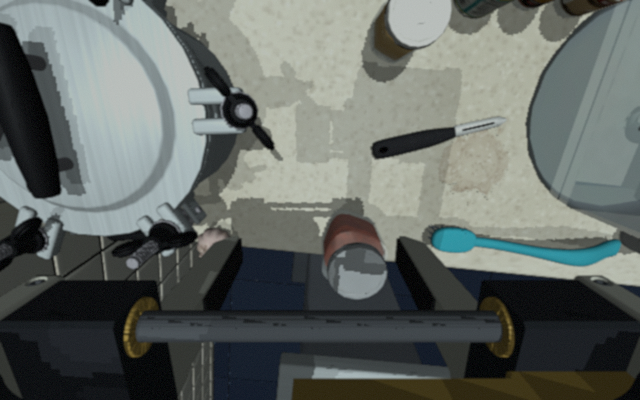

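Run:
```python
import cv2
a=cv2.imread("pics/w1.png")[50:170,170:300]
cv2.imwrite("pics/w1c.png",cv2.resize(a,None,fx=5,fy=5,interpolation=cv2.INTER_CUBIC)[:600])
```

```text
(no output)
```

View pics/w1c.png

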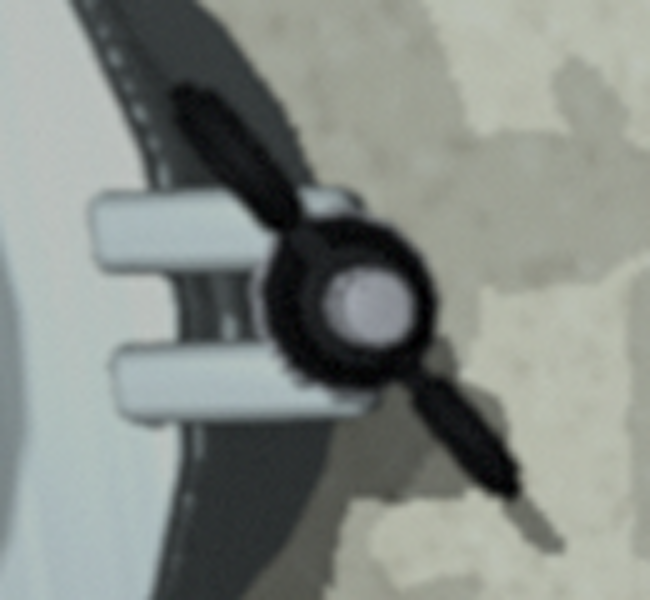

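Run:
```python
import numpy as np
f=np.load("w1.npz");R,t,K=f["R"],f["t"],f["K"]
def P(X): p=R@X+t; return np.array([K[0]*p[0]/p[2]+K[2],K[1]*p[1]/p[2]+K[3]])
o=-R.T@t
def at(px,z):
    d=R.T@np.array([(px[0]-K[2])/K[0],(px[1]-K[3])/K[1],1]);return o+d*(z-o[2])/d[2]
u=np.array([.108,-.994,0])
print("ear w",at((230,88),.153),at((230,133),.153))
S1=at((244,110.5),.153)-.018*u; S2=np.array([.553,.2085,.153]); print(S1)
for S in(S1,S2):
  for th in np.arange(0,.55,.05):
    d=u*np.sin(th)+np.array([0,0,np.cos(th)]);pin=S-[0,0,.048]
    print(th.round(2),P(pin+.1*d).round(1),[P(pin+(.067+h)*d).round(1).tolist() for h in(0,.006,.012)])
```

```text
ear w [0.57455622 0.2071737  0.153     ] [0.54059482 0.20641294 0.153     ]
[0.55720845 0.21379262 0.153     ]
0.0 [195.1 112.2] [[212.9, 111.0], [210.1, 111.2], [207.1, 111.4]]
0.05 [203.3 112.2] [[217.6, 111.0], [215.3, 111.2], [212.9, 111.4]]
0.1 [211.5 112.2] [[222.3, 111.0], [220.6, 111.2], [218.8, 111.4]]
0.15 [219.8 112.2] [[227.1, 111.0], [225.9, 111.2], [224.7, 111.4]]
0.2 [228.1 112.2] [[231.8, 111.0], [231.2, 111.2], [230.6, 111.4]]
0.25 [236.4 112.2] [[236.6, 111.0], [236.6, 111.2], [236.5, 111.4]]
0.3 [244.5 112.1] [[241.3, 111.0], [241.8, 111.2], [242.4, 111.4]]
0.35 [252.5 112.1] [[246.0, 110.9], [247.0, 111.1], [248.1, 111.3]]
0.4 [260.4 112. ] [[250.6, 110.9], [252.1, 111.1], [253.8, 111.3]]
0.45 [267.9 112. ] [[255.1, 110.9], [257.2, 111.1], [259.3, 111.2]]
0.5 [275.3 111.9] [[259.4, 110.9], [262.0, 111.0], [264.7, 111.2]]
0.0 [203.8 120.2] [[220.2, 117.8], [217.6, 118.2], [214.8, 118.6]]
0.05 [211.8 120.2] [[224.8, 117.8], [222.8, 118.2], [220.6, 118.6]]
0.1 [220.  120.2] [[229.5, 117.8], [228.0, 118.2], [226.4, 118.6]]
0.15 [228.2 120.1] [[234.2, 117.8], [233.3, 118.2], [232.2, 118.6]]
0.2 [236.4 120.1] [[238.9, 117.8], [238.5, 118.1], [238.1, 118.5]]
0.25 [244.6 120. ] [[243.6, 117.7], [243.8, 118.1], [243.9, 118.5]]
0.3 [252.6 119.9] [[248.3, 117.7], [249.0, 118.1], [249.7, 118.4]]
0.35 [260.5 119.8] [[252.9, 117.6], [254.1, 118.0], [255.4, 118.4]]
0.4 [268.2 119.7] [[257.4, 117.6], [259.2, 117.9], [261.0, 118.3]]
0.45 [275.6 119.5] [[261.9, 117.5], [264.1, 117.8], [266.4, 118.2]]
0.5 [282.8 119.4] [[266.2, 117.4], [268.9, 117.8], [271.7, 118.1]]
```

The crop shows the ear prongs (rows 88–133, ending near column 244), the bolt end at (246,111) and the wing tips at (207,69) and (272,148). From these I get a lean of about 0.3 rad and a nut angle of about 129° modulo 180°. Next I go outside the bolt's top.

Request:
{"method": "send_rows", "body": {"rows": [[[0.65,0.32,0],[0,0,0],-1],[[0.65,0.32,0],[0,0,0],-1],[[0.65,0.32,0],[0,0,0],-1],[[0,0,0.55],[0,0,0],-1],[[0,0,0.55],[0,0,0],-1],[[0,0,0],[0,0,0],-1],[[0,-0.15,0],[0,0,0],-1],[[0,-0.15,0],[0,0,0],-1],[[0,0,0],[0,0,0],-1],[[0,0,0],[0,0,0],-1]]}}

```text
time: 5.73
tool_pos: [0.5681, 0.1134, 0.2764]
ee_rot: [[0.994, 0.111, 0.003], [0.111, -0.994, 0.0], [0.003, 0.0, -1.0]]
contact_force: [0.7, -0.5, 0.1]
width: 0.0931
grip_force: 0.0
```

Run:
```python
from h import *
look("wrist",["wing_nut","clamp_bolt"],"pics/w2.png")
cv2.imwrite("pics/w2c.png",cv2.resize(cv2.imread("pics/w2.png")[80:400,60:380],(600,600),interpolation=cv2.INTER_CUBIC))
```

```text
wrist wing_nut 0.61 [0.5673 0.1969 0.1754] (189, 226)
wrist clamp_bolt 0.72 [0.5628 0.1976 0.1771] (187, 233)
```

View pics/w2c.png

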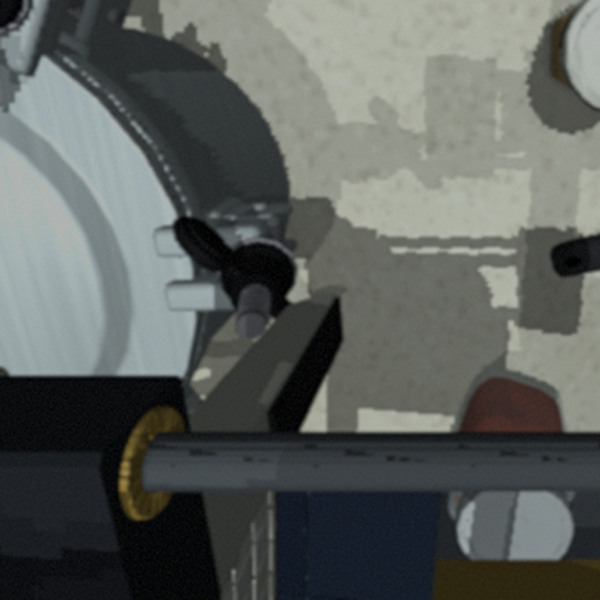

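Request:
{"method": "send_rows", "body": {"rows": [[[0,-0.09,-0.01],[0,0,0],-1],[[0,-0.09,-0.01],[0,0,0],-1],[[0,-0.09,-0.01],[0,0,0],-1],[[0,-0.09,0],[0,0,0],-1],[[0,-0.09,0],[0,0,0],-1],[[0,-0.09,0],[0,0,0],-1],[[0,-0.09,0],[0,0,0],-1],[[0,-0.09,0],[0,0,0],-1],[[0,0,0],[0,0,0],-1],[[0,0,0],[0,0,0],-1]]}}

```text
time: 6.72
tool_pos: [0.5647, 0.141, 0.2793]
ee_rot: [[0.994, 0.11, 0.003], [0.11, -0.994, -0.001], [0.003, 0.001, -1.0]]
contact_force: [-5.5, -5.7, 17.5]
width: 0.0924
grip_force: 7.8
```

Run:
```python
from h import *
c=look("wrist",["wing_nut","clamp_bolt"],"pics/w3.png");print(env.get_obs()["contact_force"],env.get_obs()["torque"])
np.savez("w3.npz",R=c["R"],t=c["t"],K=[c["fx"],c["fy"],c["cx"],c["cy"]])
cv2.imwrite("pics/w3c.png",cv2.resize(cv2.imread("pics/w3.png")[170:330,100:300],(750,600),interpolation=cv2.INTER_CUBIC))
```

```text
wrist wing_nut 0.88 [0.5641 0.2087 0.1786] (213, 228)
wrist clamp_bolt 0.88 [0.5662 0.2058 0.1765] (218, 225)
[-6.01112063 -4.9267946  18.38912368] [0.17107106 1.18549569 0.31996017]
```

View pics/w3c.png

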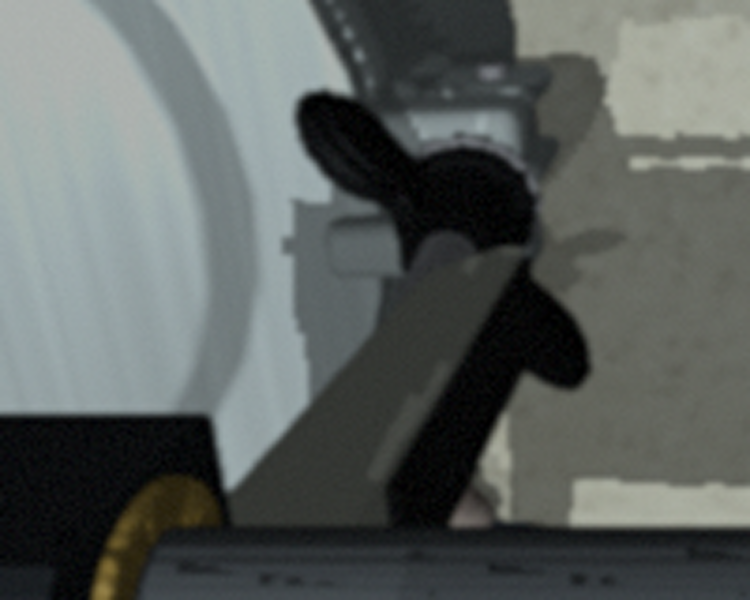

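Column 218, row 225: the fingertip is standing on the outer wing's top edge, so the nut is higher than I assumed. I'll raise it slightly and shift it sideways off the wing, then finish the push on the bolt's end.

Request:
{"method": "send_rows", "body": {"rows": [[[0,0,-0.05],[0,0,0],-1],[[0.04,0,-0.05],[0,0,0],-1],[[0.04,0,0],[0,0,0],-1],[[0,-0.04,0],[0,0,0],-1],[[0,-0.04,0],[0,0,0],-1],[[0,-0.04,0],[0,0,0],-1],[[0,-0.04,0],[0,0,0],-1],[[0,0,0],[0,0,0],-1],[[0,0,0],[0,0,0],-1],[[0,0,0],[0,0,0],-1]]}}

```text
time: 7.7
tool_pos: [0.5671, 0.148, 0.281]
ee_rot: [[0.994, 0.109, 0.001], [0.109, -0.994, -0.0], [0.001, 0.0, -1.0]]
contact_force: [-4.0, -3.3, 10.0]
width: 0.0929
grip_force: 4.6
```

Request:
{"method": "send_rows", "body": {"rows": [[[0,0,-0.04],[0,0,0],-1],[[0,0,-0.04],[0,0,0],-1],[[0,0,0],[0,0,0],-1],[[0,-0.03,0],[0,0,0],-1],[[0,-0.03,0],[0,0,0],-1],[[0,-0.03,0],[0,0,0],-1],[[0,-0.03,0],[0,0,0],-1],[[0,0,0],[0,0,0],-1],[[0,0,0],[0,0,0],-1],[[0,0,0],[0,0,0],-1]]}}

```text
time: 8.53
tool_pos: [0.5666, 0.1528, 0.2831]
ee_rot: [[0.994, 0.109, 0.0], [0.109, -0.994, 0.0], [0.0, -0.0, -1.0]]
contact_force: [-0.4, -1.3, 1.1]
width: 0.0929
grip_force: 1.0
```

Run:
```python
from h import *
c=look("wrist",["wing_nut","clamp_bolt"],"pics/w4.png")
np.savez("w4.npz",R=c["R"],t=c["t"],K=[c["fx"],c["fy"],c["cx"],c["cy"]])
cv2.imwrite("pics/w4c.png",cv2.resize(cv2.imread("pics/w4.png")[170:330,100:300],(750,600),interpolation=cv2.INTER_CUBIC))
```

```text
wrist wing_nut 0.94 [0.5649 0.2122 0.1759] (229, 227)
wrist wing_nut 0.43 [0.5473 0.0025 0.0139] (438, 206)
wrist clamp_bolt 0.63 [0.5629 0.2121 0.1789] (228, 231)
wrist clamp_bolt 0.17 [0.5879 0.2905 0.1641] (119, 177)
```

View pics/w4c.png

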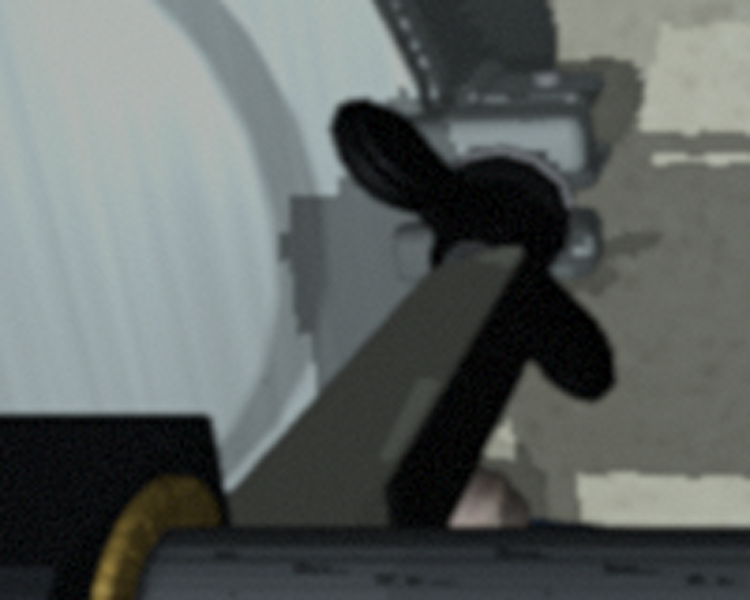

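Request:
{"method": "send_rows", "body": {"rows": [[[0,-0.04,0],[0,0,0],-1],[[0,-0.04,0],[0,0,0],-1],[[0,-0.04,0],[0,0,0],-1],[[0,0,0],[0,0,0],-1],[[0,0,0],[0,0,0],-1],[[0,0,0],[0,0,0],-1],[[0,0,0],[0,0,0],-1],[[0,0,0],[0,0,0],-1],[[0,0,0],[0,0,0],-1],[[0,0,0],[0,0,0],-1]]}}

```text
time: 9.52
tool_pos: [0.5661, 0.1575, 0.2832]
ee_rot: [[0.994, 0.109, 0.0], [0.109, -0.994, 0.0], [0.0, -0.0, -1.0]]
contact_force: [-0.6, -1.8, 2.4]
width: 0.0928
grip_force: 1.5
```

Request:
{"method": "send_rows", "body": {"rows": [[[0,-0.05,0],[0,0,0],-1],[[0,-0.05,0],[0,0,0],-1],[[0,-0.05,0],[0,0,0],-1],[[0,0,0],[0,0,0],-1],[[0,0,0],[0,0,0],-1],[[0,0,0],[0,0,0],-1],[[0,0,0],[0,0,0],-1],[[0,0,0],[0,0,0],-1],[[0,0,0],[0,0,0],-1],[[0,0,0],[0,0,0],-1]]}}

```text
time: 10.35
tool_pos: [0.5659, 0.16, 0.2837]
ee_rot: [[0.994, 0.108, 0.001], [0.108, -0.994, -0.007], [0.0, 0.007, -1.0]]
contact_force: [0.3, -14.7, 5.0]
width: 0.0927
grip_force: 7.0
```

Run:
```python
from h import *
c=look("wrist",["wing_nut","clamp_bolt"],"pics/w5.png")
np.savez("w5.npz",R=c["R"],t=c["t"],K=[c["fx"],c["fy"],c["cx"],c["cy"]])
cv2.imwrite("pics/w5c.png",cv2.resize(cv2.imread("pics/w5.png")[170:330,100:300],(750,600),interpolation=cv2.INTER_CUBIC))
```

```text
wrist wing_nut 0.94 [0.5608 0.2149 0.1768] (234, 233)
wrist clamp_bolt 0.72 [0.5653 0.2106 0.1772] (240, 227)
```

View pics/w5c.png

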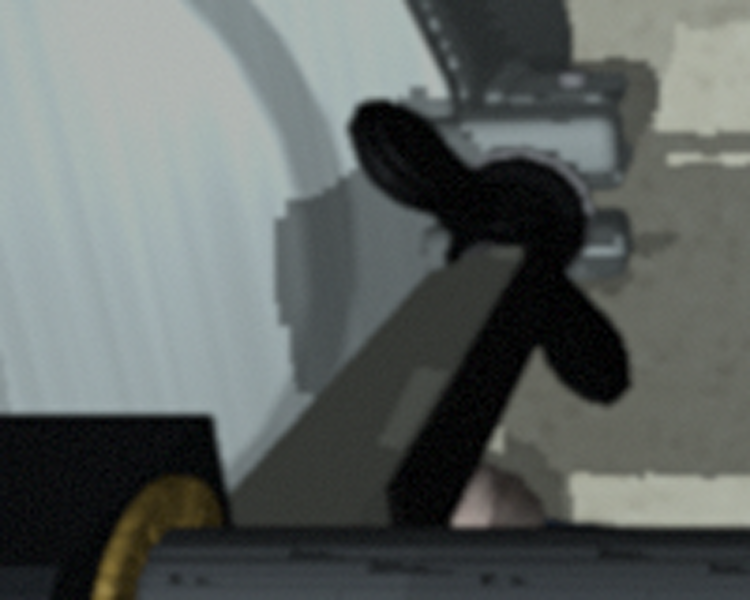

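Run:
```python
import numpy as np
f=np.load("w5.npz");R,t,K=f["R"],f["t"],f["K"]
o=-R.T@t; print("cam",o)
def at(c,z):
    px=(100+c[0]/3.75,170+c[1]/3.75)
    d=R.T@np.array([(px[0]-K[2])/K[0],(px[1]-K[3])/K[1],1]);return o+d*(z-o[2])/d[2]
print("finger tip outer/inner",at((450,250),.1996),at((525,250),.1996))
for h in(0,.004,.008,.012,.016):
    a=at((352,130),.172+h);b=at((630,385),.172+h);print(h,a,b,(a+b)/2,np.linalg.norm(a-b), np.degrees(np.arctan2(*(b-a)[1::-1])))
e=at((628,210),.153);print("ear end",e, at((620,115),.153),at((628,275),.153))
```

```text
cam [0.64918872 0.16820245 0.36476234]
finger tip outer/inner [0.56808929 0.21735332 0.1996    ] [0.56933566 0.20554695 0.1996    ]
0 [0.57621542 0.24318811 0.172     ] [0.52963758 0.190837   0.172     ] [0.5529265  0.21701256 0.172     ] 0.07007235228047244 -131.66013751014125
0.004 [0.57772969 0.24163209 0.176     ] [0.53211838 0.19036731 0.176     ] [0.55492403 0.2159997  0.176     ] 0.06861828499712895 -131.66013751014125
0.008 [0.57924395 0.24007607 0.18      ] [0.53459918 0.18989762 0.18      ] [0.55692156 0.21498684 0.18      ] 0.06716421771378545 -131.66013751014128
0.012 [0.58075822 0.23852004 0.184     ] [0.53707997 0.18942793 0.184     ] [0.5589191  0.21397399 0.184     ] 0.06571015043044194 -131.66013751014128
0.016 [0.58227248 0.23696402 0.188     ] [0.53956077 0.18895825 0.188     ] [0.56091663 0.21296113 0.188     ] 0.06425608314709835 -131.66013751014123
ear end [0.55778101 0.19577421 0.153     ] [0.57767907 0.19847767 0.153     ] [0.5434116  0.19495264 0.153     ]
```

The push met a firm stop at about 15 N, but the finger and bolt positions disagree by several mm. I've used all ten picture views, so I'll back off and measure the nut by segmentation from above.

Request:
{"method": "send_rows", "body": {"rows": [[[0,0.05,0],[0,0,0],-1],[[0,0,-0.5],[0,0,0],-1],[[0,0,-0.5],[0,0,0],-1],[[-0.64,-0.57,0],[0,0,0],-1],[[-0.64,-0.57,0],[0,0,0],-1],[[0,0,0],[0,0,0],-1],[[0,0,0],[0,0,0],-1],[[0,0,0],[0,0,0],-1],[[0,0,0],[0,0,0],-1],[[0,0,0],[0,0,0],-1]]}}

```text
time: 11.33
tool_pos: [0.5104, 0.2008, 0.3228]
ee_rot: [[0.994, 0.108, -0.0], [0.108, -0.994, 0.0], [-0.0, -0.0, -1.0]]
contact_force: [-0.4, 0.3, -0.6]
width: 0.0931
grip_force: 0.0
```

```bash
cat >> h.py <<'E'
def cap(cam):
    c=env.capture(cam); R=np.array(c["R"]);t=np.array(c["t"]);o=-R.T@t
    K=c["fx"],c["fy"],c["cx"],c["cy"]
    def at(u,v,z):
        d=R.T@np.array([(u-K[2])/K[0],(v-K[3])/K[1],1]);return o+d*(z-o[2])/d[2]
    def P(X):
        p=R@np.array(X)+t;return np.array([K[0]*p[0]/p[2]+K[2],K[1]*p[1]/p[2]+K[3]])
    return c,at,P,o
def nut(guess=(.557,.214,.175),cam="wrist"):
    c,at,P,o=cap(cam);g=cv2.cvtColor(c["pixels"],cv2.COLOR_RGB2GRAY)
    m=P(guess).astype(int);x0,y0=m-45;s=g[y0:y0+90,x0:x0+90]
    b=cv2.morphologyEx((s<42).astype(np.uint8),cv2.MORPH_OPEN,np.ones((2,2)))
    n,l,st,ce=cv2.connectedComponentsWithStats(b)
    return c,at,P,o,s,l,st,ce,(x0,y0)
E
python3 - <<'E'
from h import *
c,at,P,o,s,l,st,ce,x0=nut()
print("cam",o,"crop0",x0)
for i in range(1,len(st)):
    if st[i,4]>60: print(st[i],(ce[i]+x0).round(1))
for r in range(10,80,2): print(" ".join("%3d"%v for v in s[r,10:80:2]))
for d in env.look_for("wrist","wing_nut")[:1]+env.look_for("wrist","clamp_bolt")[:1]: print((np.array(c["R"]).T@(np.array(d["position"])-c["t"])).round(4))
E
```

```text
cam [0.59377151 0.20850141 0.40383249] crop0 (np.int64(261), np.int64(108))
[  14    9   58   74 1037] [304.3 150. ]
179  61  13   8  10  35 109  87  58  54 113 159 162 166 162 160 155 156 158 158 160 162 163 161 157 158 161 161 162 161 160 162 163 163 161
182  72  19  18  13  16  25  49  57  54 100 161 165 165 164 164 155 150 155 162 160 162 161 161 157 157 162 162 161 161 162 161 160 162 161
185  91  12  19  19  17  17  12  48  54  92 159 164 162 164 166 154 150 157 161 161 161 162 161 159 161 162 162 163 163 164 164 162 162 162
195 146  32  24  32  21  25  19  18  47  73 149 163 163 163 165 156 155 159 161 161 162 163 164 162 161 162 164 165 164 165 160 161 161 163
192 181  91  22  33  35  25  34  19  21  58 135 152 150 149 149 144 144 144 145 144 137 131 133 131 123 130 155 161 160 156 152 154 156 163
177 178 156  47  19  37  37  22  27   7  48 104 106 107 106 109 116 121 126 130 136 138 139 144 147 150 143 125 151 150 150 150 153 155 167
176 177 164  67  25  29  36  27  19  16  26 126 159 158 159 160 175 181 185 186 186 188 188 189 188 189 180 134 143 151 155 157 161 161 165
174
[... 3262 characters left out ...]
62 174 182 184 184 186 167 119 110 112 117  96  30  18  23  19  22  15 100 184 189 185 185 180
159 159 156 158 160 156 159 164 121 106 157 162 178 184 182 185 186 183 148 119 110 110 121  96  21  22  28  20  17  32 132 189 189 189 190
160 159 157 157 159 157 159 159 118 148 159 159 166 179 179 179 183 186 182 166 115 110 129 164  84  15  23  28  13  10  69 173 190 189 188
159 161 156 157 159 157 157 150 109 157 158 161 159 165 176 174 183 186 186 185 167 133 152 183 155  54  18  21  21  13  20 129 188 188 186
159 158 156 158 157 156 155 131 104 156 159 159 157 153 172 181 186 186 179 170 173 175 168 182 188 137  44  15  21  17  15 125 189 190 188
[0.5608 0.2149 0.1819]
[0.5584 0.2153 0.1832]
```

Run:
```python
from h import *
c,at,P,o=cap("wrist")
print("tip",at(302,161,.205)); e=at(325,148,.153);print("earend",e,"seat",e-.018*np.array([.108,-.994,0]))
print("ear rows",at(318,126,.153),at(318,170,.153))
# wing tips: segmentation extremes
A=np.array(env.get_obs()["ee_rot"])
for h in(.0,.004,.008,.012):
    a=at(272.5,118,.172+h);b=at(332.5,189,.172+h);print(h,(a+b)/2,np.linalg.norm(a-b))
S=np.array([.559,.2145,.153])
for th in(0,.05,.1):
    d=np.array([.108*np.sin(th),-.994*np.sin(th),np.cos(th)]);print(th,P(S-[0,0,.048]+.1*d),P(S-[0,0,.048]+.067*d))
```

```text
tip [0.55633688 0.21563712 0.205     ]
earend [0.55942245 0.19962199 0.153     ] seat [0.55747845 0.21751399 0.153     ]
ear rows [0.57638637 0.20726604 0.153     ] [0.54042257 0.20338331 0.153     ]
0.0 [0.55509777 0.21607347 0.172     ] 0.07087917350915053
0.004 [0.55576206 0.21594239 0.176     ] 0.06965638055590387
0.008 [0.55642636 0.2158113  0.18      ] 0.06843358760265712
0.012 [0.55709065 0.21568021 0.184     ] 0.06721079464941043
0 [304.08319477 157.20947944] [306.08766013 149.91680234]
0.05 [311.65288445 157.17790981] [310.4697789  149.90098091]
0.1 [319.19443242 157.08274708] [314.84074714 149.85330155]
```

The bolt end lies within 2 mm of the seat's plan position, so it's upright. Wings are still near 130°/−50°. Now I bring one fingertip into the outer gap and start a clockwise push.

Request:
{"method": "send_rows", "body": {"rows": [[[0.4,0.6,0],[0,0,0],-1],[[0.4,0.6,0],[0,0,0],-1],[[0.4,0.6,0],[0,0,0],-1],[[0,0,0.84],[0,0,0],-1],[[0,0,0.84],[0,0,0],-1],[[0,0,0],[0,0,0],-1],[[-0.21,-0.1,0],[0,0,0],-1],[[-0.19,-0.1,0],[0,0,0],-1],[[-0.15,-0.15,0],[0,0,0],-1],[[0,0,0],[0,0,0],-1]]}}

```text
time: 12.37
tool_pos: [0.541, 0.1478, 0.2583]
ee_rot: [[0.994, 0.111, 0.003], [0.111, -0.994, 0.001], [0.003, -0.0, -1.0]]
contact_force: [-0.3, 0.2, -1.0]
width: 0.093
grip_force: 0.0
```

```bash
cat >> h.py <<'E'
def show(h=.004,rows=True):
    c,at,P,o,s,l,st,ce,x0=nut((.557,.216,.175))
    T=np.array(env.get_obs()["tool_pos"]);A=np.array(env.get_obs()["ee_rot"])
    d=A.T@(T-[.557,.216,.17]); print("TCP rel bolt (tool axes mm)",(d*1e3).round(1),"finger",((d[1]-.0525)*1e3).round(1),"bolt px",P((.557,.216,.205)).round(),"crop0",x0)
    if rows:
        for r in range(8,88,3): print("".join(" .:-=+*#%@"[9-min(9,int(v)//18)] for v in s[r,4:88:1]))
E
python3 -c "
from h import *
show()"
```

```text
TCP rel bolt (tool axes mm) [-22.6  66.4 -88.2] finger 13.9 bolt px [180. 234.] crop0 (np.int64(157), np.int64(168))
                 .:=*%@%%%%@@@@%%@@@@@@@@@@@@%*+++*+=-------------:::::::::::--=+*##
                .:.:-*%@@%%%@@@@@%@@@@@@@@@@@%*+=+++++=:.....................:--=+*#
                 .. .:+%@@%%%@@@@@@@@@@@@@@@@@#*++**++=-::...................::-=+*#
                 ... .:+%@@@@@@@@@@@@@@@@@@@@@@%##%#**+=====++====-:::......:::-=+*#
                  ...  .:=#%@@@@@@@@@@@@@@@@@@@@@@@@@@@@@@%%#*+==+++=-:::::::::--+*#
                  .::.....:=*%@@@@@@@@@@@@@@@@@@@@@@@@@@@@@%@@@%#+==+*++====-===+*##
                      ....   .-*%@@@@@@@@@@@@@@@@@@@@@@@@@@@%@%@@@%*+==+*#########**
.                             -*%@@%%@@@@@@@@@@@@@@@@@@@@@@@@@@%@@@@@#+=+**+++++++++
..                          .-*%%@@%%%%@@@@@@@@@@@@@@@@@@@@@@@@@@@@@@@#+=+**********
:..                         :+%@@@@@@%@@@@@@@@@@@@@@@@@@@@@@@@@@@@@@@@@#+=+*++++++++
:..                       .-+%@%%@%%@@%@%@%%%%%@@@@@@@@@@@@@@@@@@@@@@@@@%*+*#*******
:..                    .:=*%%@@%%%%###%%%@@@@@%@
[... 611 characters left out ...]
++++++++++++++++++++
:...:---====----------------=*##***+===*%@@@@@@@@@@@@@@@%#*+++++++++++++++++++++++++
:...-========--------=------=*#*+=====+#%@@@@@@@@@@@@@@@@#++++++++++++++++++++++++++
:.  .-========+**************+========*#%%@@@@@@@@@@@@@@@%#++******+++*++++**#%%#+++
..  .:=============+++++=============+#%@@@@@@@@@@@@%######**##**#*#******##%@@@#*+=
..  .:==============================+*#%@@@@@@@@@%###*#*##******#*#****###%@@@@@#+==
..  .:=============================+*#%@@@@@@@%%###********##*#**#***###%@@@@@@@#*==
..  .:============================++##%@@@@%%##****##****##**#*#**#*##%@@@@@@@@@%*==
.   .:============================+*#*#%@%##*#******#*#*#***#***#**##%@@@@@@@@@@@#+=
```

Request:
{"method": "send_rows", "body": {"rows": [[[-0.1,-0.19,0],[0,0,0],-1],[[-0.03,-0.21,0],[0,0,0],-1],[[0.03,-0.21,0],[0,0,0],-1],[[0.1,-0.19,0],[0,0,0],-1],[[0.15,-0.15,0],[0,0,0],-1],[[0.19,-0.1,0],[0,0,0],-1],[[0.21,-0.03,0],[0,0,0],-1],[[0.21,0.03,0],[0,0,0],-1],[[0.19,0.1,0],[0,0,0],-1],[[0,0,0],[0,0,0],-1]]}}

```text
time: 13.25
tool_pos: [0.5776, 0.1875, 0.2556]
ee_rot: [[0.994, 0.108, 0.001], [0.108, -0.994, -0.0], [0.001, 0.0, -1.0]]
contact_force: [0.2, -0.7, -0.0]
width: 0.0929
grip_force: 0.0
```

```bash
python3 -c "
from h import *
show()"
```

```text
TCP rel bolt (tool axes mm) [ 16.6  30.4 -85.6] finger -22.1 bolt px [257. 309.] crop0 (np.int64(221), np.int64(232))
*******+***%@@@@@@@@@@@@@@@@@@@@@%#+++++++++++++++++++++++++++++++++++++**+==--=-=-=
**********#%@@@%%@@@@@@@@@@@@@@@@@%#++++************+++++++=:.......::::====--------
********##@@@@@@@@@@@@@@@@@@@@@@@@@@%#*==++****#*++======++=-:..     ..-++=------==-
******##%@@@@@@@@@@@@@@@@@@@@@@@@@@@@@@@@@@@@@@@@@@@@@%%#*+****+++++*++++=-=-------=
*****#%@@@@@@@@@@@@@@@@@@@@@@@@@@@@@@@@@@@@@@@@@@@@@@@@@@@@%##***++====++++==-----==
***#%@@@@@@@@@@@@@@@@@@@@@@@@@@@@@@@@@@@@@@@@@@@@@@@@@@@@@@@@@@#**++++++============
*#%@@@@@@@@@@@@@@%#%%@%@%%@@@@@@@@@@@@@@@@@@@@@@@@@@@@@@@@@@@@@@#****++++===-====---
%@@@@@@@@@@@@@@@@#+==+*%@@@@@@@@@@@@@@@@@@@@@@@@@@@@@@@@@@@@@@@@@#**######*=====----
@@@@@@@@@@@@@@@@#*+******#%@@@@@@@@@@@@@@@@@@@@@@@@@@@@@@@@@@@@@@%*****###*+==-=----
@@@@@@@@@@@@@@%#***++*+++*#@@@@@@@@@@@@@@@@@@@@@@@@@@@@@@@@@@@@@%#*+===++**+=-------
@@@@@@@@@@@@@#++==========*#@@@@@@@@@@@@@@@@@@@@@@@@@@@@@@@@@@@@%#+======+*+=------=
@@@@@@@@@@@%*+==========-==+#@@@@@@@@@@@@@@@@@@
[... 612 characters left out ...]
====================
#+=======================+*###*********#####*+*#%@@@@@@@@@@@@@@@%*============-=====
+=======================+**#################+==+#@@@@@@@@@@@@@@@@%*+=====-==--==--==
========================+*#**++++++++*#####*===+#@@@@@@@@@@@@@@@@@@#+========-======
=======================++***************##+-:::-+#%@@@@@@@@@@@@@@@@%+:.          .. 
=====================++******************=:.....-+%@@@@@@@@@@@@@@@@@#=:.............
%%%%%%%%%%%%%%%%%%%%%%%%%%%%%%%%%%%%%%%%%%%%%%%%%%%%%%%%%%%%%%%%%%%%%%%%%%%%%%%%%%%%
######%%#####%#####%##%######%##%###%#####%#########%####%##%##%%#%###########%###%#
##############%%%%%%################################################################
```

Request:
{"method": "send_rows", "body": {"rows": [[[0.15,0.15,0],[0,0,0],-1],[[0.1,0.19,0],[0,0,0],-1],[[0.03,0.21,0],[0,0,0],-1],[[-0.03,0.21,0],[0,0,0],-1],[[-0.1,0.19,0],[0,0,0],-1],[[-0.15,0.15,0],[0,0,0],-1],[[-0.19,0.1,0],[0,0,0],-1],[[0,0,0],[0,0,0],-1],[[0,0,0],[0,0,0],-1],[[0,0,0],[0,0,0],-1]]}}

```text
time: 14.13
tool_pos: [0.573, 0.1398, 0.2563]
ee_rot: [[0.994, 0.109, 0.0], [0.109, -0.994, 0.0], [0.0, -0.0, -1.0]]
contact_force: [0.3, 0.4, -0.1]
width: 0.0929
grip_force: 0.0
```

```bash
python3 -c "
from h import *
show()"
```

```text
TCP rel bolt (tool axes mm) [  7.8  77.3 -86.2] finger 24.8 bolt px [164. 292.] crop0 (np.int64(143), np.int64(217))
            ..::.::-::::::::===========-:.:-========================++++++++*****###
               ..::-::..:=++++++++++++======+++++++++******+++======++++++++++***###
      ..   :-===-..-++++++++++++++++++++++*****########***********++++++++++++***###
.   .:==============++++++++++++++++++**#@@@@@@@@@@@@@@@@@@@@@%#**##**+++++++++****+
*+***##***++=========+++++++*+++++**#%%@@@@@@@@@@@@@@@@@@@@@@@@@@@%##*##*********+++
@@@@@@@@@@@@@@@@%##**++=======--=+#%@@@@@@@@@@@@@@@@@@@@@@@@@@@@@@@@@##***********++
@@@@@@@@@@@@@@@@@@@@@@@@@@%#**+++#@@@@@@@@@@@@@@@@@@@@@@@@@@@@@@@%###***************
@@@@@@@@@@@@@@@@@@@@@@@@@@@@@@@@@@@@@@@@@@@@@@@@@@@@@@@@@@@@@@%##*******************
@@@@@@@@@@@@@@@@@@@@@@@@@@@@@@@@@@@@@@@@@@@@@@@@@@@@@@@@@@@%##*********#************
@@@@@@@@@@@@@@@@@@@@@@@@@@@@@@@@@@@@@@@@@@@@@@@@@@@@@@@@@%##*******************#**##
@@@@@@@@@@@@@@@@@@@@@@@@@@@@@@@@@@@@@@@@@@@@@@@@@@@@@@%##*************#*********##%@
@@@@@@@@@@@@@@@@@@@@@@@@@@@@@@@@@@@@%%%%@@@@@@@@
[... 605 characters left out ...]
*+++*****#%@@@@@@@@@@@@@@@
@@@@@@@@#=:  :=+################************#*********#***+++++**#%@@@@@@@@@@@@@@@@@
@@@@@@@@@*=:-+**+****########****************************++++**#%@@@@@@@@@@@@@@@@@@@
@@@@@@@@@@#*+++++********#***#************************+*++****#%@@@@@@@@@@@@@@@@@%*=
@@@@@@@@@@%*+++++*********#*********#*#**************+*++***#%@@@@@@@@@@@@@@@@@@%*-:
@@@@@@@@@@@#*+++++*******#**********#***#***********++****#%@@@@@@@@@@@@@@@@@@@*-.  
%%%%%%@@@@@#=::-+**#**#******#*************#**#*******###%@@@@@@@@@@@@@@@@@@@%+:.   
###*####%@@%+--=*#**************************#********##%%@@@@@@@@@@@@@@@@@@@#=:...  
##***#####%@@%##********##********#********#*******#####%@@@@@@@@@@@@@@@@@%*-.
```

The inner wing now points slightly off inward, so the nut is turning with the finger and the bolt is staying upright. I'll continue in half-turn strokes, pausing near each possible home angle to read the force.

Request:
{"method": "send_rows", "body": {"rows": [[[-0.21,0.03,0],[0,0,0],-1],[[-0.21,-0.03,0],[0,0,0],-1],[[-0.19,-0.1,0],[0,0,0],-1],[[-0.15,-0.15,0],[0,0,0],-1],[[-0.1,-0.19,0],[0,0,0],-1],[[-0.03,-0.21,0],[0,0,0],-1],[[0.03,-0.21,0],[0,0,0],-1],[[0.1,-0.19,0],[0,0,0],-1],[[0.15,-0.15,0],[0,0,0],-1],[[0.14,-0.08,0],[0,0,0],-1]]}}

```text
time: 15.02
tool_pos: [0.5487, 0.1895, 0.2556]
ee_rot: [[0.994, 0.111, -0.002], [0.111, -0.994, -0.001], [-0.002, 0.001, -1.0]]
contact_force: [-13.7, -8.5, 3.7]
width: 0.0932
grip_force: 7.7
```

A firm reaction of about 16 N against the stroke, right where the first wing should be home. I'll back off and check from above.

Request:
{"method": "send_rows", "body": {"rows": [[[-0.2,0.1,0],[0,0,0],-1],[[0,0,-0.5],[0,0,0],-1],[[0,0,-0.6],[0,0,0],-1],[[0,0,-0.6],[0,0,0],-1],[[-0.7,-0.48,0],[0,0,0],-1],[[0,0,0],[0,0,0],-1],[[0,0,0],[0,0,0],-1],[[0,0,0],[0,0,0],-1],[[0,0,0],[0,0,0],-1],[[0,0,0],[0,0,0],-1]]}}

```text
time: 15.85
tool_pos: [0.5121, 0.1993, 0.3233]
ee_rot: [[0.994, 0.108, -0.001], [0.108, -0.994, -0.0], [-0.001, 0.0, -1.0]]
contact_force: [-0.1, 0.7, 0.2]
width: 0.0931
grip_force: 0.0
```

```bash
python3 -c "
from h import *
print(env.get_obs()['tool_pos'])
show()
c,at,P,o=cap('wrist')
g=cv2.cvtColor(c['pixels'],cv2.COLOR_RGB2GRAY)
for th in(0,.05,.1):
    d=np.array([.108*np.sin(th),-.994*np.sin(th),np.cos(th)]);print(th,P(np.array([.557,.216,.105])+.1*d).round(1))
"
```

```text
[0.51207047 0.19933416 0.32331118]
TCP rel bolt (tool axes mm) [ -46.7   11.7 -153.3] finger -40.8 bolt px [299. 162.] crop0 (np.int64(256), np.int64(109))
                     .=****#*=:. .      ............................... .    . .....
                       -******=...    .............  .........  .. . ...... .. . .  
                        -*****=:.        ......................  ....   .... . ..   
                        :+***#*=..  ..   ........... .  .... ...   .. ........  . . 
                  ......:=++***+=-----==---====----------------:.............       
              .::............                                  ::.....     .       .
              ::.                 .::.::==--::::..             .:....             ..
              ::..        .    .:=+*#%%@@%@%@@@@%%#+=-:.       .::...          .....
              :::............:-+#%@@@@@@@@@@@@@@@%@@@%#+-::::::--....    ....       
               .:--------:-=+#%%@@@@@@@@@@@@@@@@@@@@@@@@#+-:::.... . ..  .........  
.                         .-*%@@@@@@%%%%%%%%%%%%@%@@@@@@@%*-:.......................
:.:---===
[... 703 characters left out ...]
........                                            
.......................  .:==:.....                                                 
.......................  .-+=:...                                                   
....................... .-=:......                                                  
........................-+=:.........                                               
.......................-=-:............     ...........                             
......................-==:..  ...................                                   
.....................:=-:.................                                          
0 [299.3 162.1]
0.05 [306.8 162.1]
0.1 [314.3 162. ]
```

The wings now lie radially and the bolt end sits within about half a pixel of upright. The outward part of the strokes could have eased it slightly, so I'll press the bolt's end inward once more, well above the lowered nut.

Request:
{"method": "send_rows", "body": {"rows": [[[0.39,0.65,0],[0,0,0],-1],[[0.39,0.65,0],[0,0,0],-1],[[0.39,0.65,0],[0,0,0],-1],[[0,0,0.6],[0,0,0],-1],[[0,0,0.55],[0,0,0],-1],[[0,0,0],[0,0,0],-1],[[0,-0.13,0],[0,0,0],-1],[[0,-0.13,0],[0,0,0],-1],[[0,-0.13,0],[0,0,0],-1],[[0,0,0],[0,0,0],-1]]}}

```text
time: 16.78
tool_pos: [0.5651, 0.1445, 0.2796]
ee_rot: [[0.994, 0.111, 0.003], [0.111, -0.994, 0.001], [0.003, -0.0, -1.0]]
contact_force: [0.0, -0.7, -0.1]
width: 0.0929
grip_force: 0.0
```

Request:
{"method": "send_rows", "body": {"rows": [[[0,-0.05,0],[0,0,0],-1],[[0,-0.05,0],[0,0,0],-1],[[0,-0.05,0],[0,0,0],-1],[[0,-0.05,0],[0,0,0],-1],[[0,0,0],[0,0,0],-1],[[0,0,0],[0,0,0],-1],[[0,0,0],[0,0,0],-1],[[0,0,0],[0,0,0],-1],[[0,0,0],[0,0,0],-1],[[0,0,0],[0,0,0],-1]]}}

```text
time: 17.62
tool_pos: [0.564, 0.1507, 0.2779]
ee_rot: [[0.994, 0.109, -0.0], [0.109, -0.994, -0.0], [-0.0, 0.0, -1.0]]
contact_force: [-0.0, 0.3, 1.6]
width: 0.0933
grip_force: 0.0
```

Request:
{"method": "send_rows", "body": {"rows": [[[0,-0.05,0],[0,0,0],-1],[[0,-0.05,0],[0,0,0],-1],[[0,-0.05,0],[0,0,0],-1],[[0,-0.04,0],[0,0,0],-1],[[0,0,0],[0,0,0],-1],[[0,0,0],[0,0,0],-1],[[0,0,0],[0,0,0],-1],[[0,0,0],[0,0,0],-1],[[0,0,0],[0,0,0],-1],[[0,0,0],[0,0,0],-1]]}}

```text
time: 18.45
tool_pos: [0.5637, 0.1545, 0.2783]
ee_rot: [[0.994, 0.108, 0.001], [0.108, -0.994, -0.008], [-0.0, 0.008, -1.0]]
contact_force: [0.3, -14.1, 2.7]
width: 0.0927
grip_force: 7.3
```

Request:
{"method": "send_rows", "body": {"rows": [[[0,0.3,0],[0,0,0],-1],[[0,0.3,0],[0,0,0],-1],[[0,0,-0.6],[0,0,0],-1],[[0,0,-0.55],[0,0,0],-1],[[-0.44,-0.66,0],[0,0,0],-1],[[-0.44,-0.66,0],[0,0,0],-1],[[-0.4,-0.6,0],[0,0,0],-1],[[0,0,0],[0,0,0],-1],[[0,0,0],[0,0,0],-1],[[0,0,0],[0,0,0],-1]]}}

```text
time: 19.28
tool_pos: [0.5068, 0.205, 0.3241]
ee_rot: [[0.994, 0.11, 0.001], [0.11, -0.994, 0.0], [0.001, 0.0, -1.0]]
contact_force: [0.2, -0.2, -0.0]
width: 0.0933
grip_force: 0.0
```

```bash
python3 -c "
from h import *
print(env.get_obs()['contact_force'])
show(rows=False)
c,at,P,o=cap('wrist')
g=cv2.cvtColor(c['pixels'],cv2.COLOR_RGB2GRAY)
m=P((.557,.216,.184)).astype(int);y0=m[1]-30;x0=m[0]-75;s=g[y0:y0+60,x0:x0+150]
for r in range(6,54,2): print('%3d '%(y0+r)+''.join(' .:-=+*#%@'[9-min(9,int(v)//18)] for v in s[r]))
print(x0,P((.557,.216,.205)).round(1),[P(np.array([.557,.216,z])+k*np.array([.108,-.994,0])).round(1) for k in(-.036,.036) for z in(.172,.175)])
"
```

```text
[ 0.21402068 -0.15944708 -0.02622662]
TCP rel bolt (tool axes mm) [ -50.8    5.9 -154. ] finger -46.6 bolt px [309. 155.] crop0 (np.int64(264), np.int64(103))
127                     .:::::::..                  .:.                                              :::........          .                  .       . .  
129                      .::::::::..                :.                         .......               :-.....           .....                ...           
131                     .::::::::::.                ::                   .-=++*###***++=:..         .::. ....          ......             .....           
133                     .::::::::::.                ::.              .-=+*#%%%@@%@%@%@%%#*+-:..     .::.  .           ......    ...       ........     ...
135                     ..::::::::::.               :::.......... ..:=*#%@@@@@@@@@@@@@@%@@%#*=:......::.           ... ...      .... .       ......       
137                      .::::-:::::.               .::::::::::::::-+#%@@@@@@@@@@@@@@@@@@@@@%#=------:..    .        .          .    .       ...          
139        
[... 2189 characters left out ...]
-----::...          ..   .:------:-=++====+++====--=-====--:.                                      .                        
169                   .....::------::...    .     . .   . .    .:==----==++==-::::::::::                                        ..                        
171                   .....::------:... .   .     .. ......    .--:.   ....                                                                               
173                   ....::------::.... . .      ... .... .   .::.                                                                                 ..    
233 [308.  155.7] [array([262.5, 148.7]), array([261.8, 149.2]), array([356.3, 148.7]), array([356.8, 149.3])]
```

```bash
python3 -c "
from cell import env
print(env.close_job())"
```

```text
the job is handed in; nothing more can be done
None
```

The last clamp is closed: the bolt is pushed upright to its stop in the notch, and the wing nut is spun clockwise about 1⅓ turns until it stopped firmly on the lid. The arm touched only the bolt and nut, and I handed the job in at about 19 s with it clear of everything.

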